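Put two spare parts away in their drawer and shut it

TASK

Put the two spare parts from the bench away in the open drawer, without shifting the bearing and the flanged bush that lie there: lay the solenoid valve flat on its block, coil up, midway between the bearing and the bush and in line with them, with its length running front to back, square to the drawer; and stand the coupling sleeve upright on its collar straight in front of the bearing, on the side of the drawer's front panel. Set the parts down rather than dropping them, then push the drawer fully shut without slamming it, and leave everything else on the bench where it is.

Things in the scene. Friction and masses are not known exactly. Their poses are not given: they have to be found in the camera images.
- valve: solenoid valve, to be put away; lies on the bench: aluminium block 75 x 44 x 34 mm (along its x, y, z) with a brass port 24 mm across and 10 mm long on each end (97 mm over all along x), and on top a black coil 36 x 34 x 24 mm (58 mm high over all). 0.4 kg give or take. Origin at the centre of its underside, z up; its two ends are alike. Easily gripped across the 44 mm sides of the block (its y) from above
- sleeve: coupling sleeve, to be put away; stands on the bench: plain steel cylinder 42 mm in diameter and 60 mm high with a collar at the foot 52 mm in diameter and 10 mm high, dark bore in the top. 0.4 kg give or take. Origin at the centre of its underside, z up
- bearing: ball bearing lying flat in the drawer: steel ring, 76 mm in diameter, 22 mm high, with a ring of balls and a dark bore seen from above; loose, lies left or right in the drawer. Origin at the centre of its underside; its x axis points to the drawer's back, parallel to the drawer's sides. Its centre is about 216 mm (208 to 224) from the bush's, and its front edge 80 to 103 mm behind the inside of the drawer's front panel
- bush: flanged bronze bush standing in the drawer: flange 76 mm in diameter and 10 mm thick at the foot, tube 52 mm in diameter, 48 mm high over all; loose, on the other side of the drawer from the bearing. Origin at the centre of its underside; axes as the bearing's
- drawer_front (a point): middle of the outer face of the drawer's front panel, 50 mm above the bench; x points into the cabinet (the way the drawer is pushed shut), y along the panel, z up. The panel is flat (a slim dark cup pull and a paper label lie on it, under 3 mm proud), 12 mm thick, 374 mm wide, from 8 to 90 mm above the bench. Behind it the drawer is 342 mm wide inside and 245 mm long, its floor 12 mm above the bench, its side walls reach 57 mm above the bench
- drawer (a joint): how far the drawer has been pushed in, m: 0 to 0.008 at the start (open about 0.21), 0.215 fully shut. It runs freely with about 4 N of friction and stays where it is left
- cabinet: low galvanised drawer unit fixed to the bench, 270 mm deep, 380 mm wide, 105 mm high, on top a carton and a grey bin towards the back (up to 180 mm above the bench). Origin at the foot of the middle of its front face; x points to its back, y along its front, z up. With the drawer open, the drawer's inside shows for about 210 mm in front of this face; shut, the panel's outer face is 12 mm in front of it
- gear: bystander: dark steel gear wheel 82 mm in diameter with hub, 28 mm high, lying on the bench; origin at the centre of its underside
- filter: bystander: white filter canister 76 mm in diameter, 96 mm high, standing; origin at the centre of its underside
- carton: bystander: cardboard carton 110 x 80 x 50 mm; origin at the centre of its underside
- wrench: bystander: wrench 170 mm long lying close to the robot; origin under its middle
- pulley: bystander: steel belt pulley 84 mm in diameter, 28 mm high, lying at the left; origin at the centre of its underside
- tin: bystander: grey tin 90 mm in diameter, 74 mm high, at the left; origin at the centre of its underside
Not all that is in view belongs to the job. Leave any turquoise look-alike of the sleeve alone.

How it is judged:
On the way, in this order (a step that is already met when the one before it is completed fails the run):
1. both parts stand released in their places in the open drawer, bearing and bush not shifted by more than 20 mm (horizontal distance between valve and bearing between 0.092 and 0.124 m and horizontal distance between valve and bush between 0.092 and 0.124 m and x of valve in the frame of bearing between -0.022 and 0.022 m and x of valve in the frame of bush between -0.022 and 0.022 m and angle between the x axis of valve and the x axis of drawer_front, either way round below 0.2 rad and angle between each of valve, sleeve's own z axis and vertical below 0.1 rad and height (world z) of valve between 0.006 and 0.018 m and y of sleeve in the frame of bearing between -0.02 and 0.02 m and x of sleeve in the frame of bearing between -0.13 and -0.05 m and height (world z) of sleeve between 0.006 and 0.018 m and contact force between the fingers and valve below 0.5 N and contact force between the fingers and sleeve below 0.5 N and value of joint drawer below 0.05 m and distance of each of bearing, bush from where it was at the start of the episode below 0.02 m), for 0.2 s.
2. the drawer is shut (value of joint drawer above 0.208 m), for 0.1 s.
At the end, for the whole second after the job is handed in: Drawer shut within 7 mm; valve flat, 92-124 mm from bearing and bush, within 22 mm of each front to back, within 0.2 rad of square; sleeve upright, within 20 mm of the bearing's centre line, 50-130 mm in front of its centre; all released, at rest (horizontal distance between valve and bearing between 0.092 and 0.124 m and horizontal distance between valve and bush between 0.092 and 0.124 m and x of valve in the frame of bearing between -0.022 and 0.022 m and x of valve in the frame of bush between -0.022 and 0.022 m and angle between the x axis of valve and the x axis of drawer_front, either way round below 0.2 rad and angle between each of valve, sleeve's own z axis and vertical below 0.1 rad and height (world z) of valve between 0.006 and 0.018 m and y of sleeve in the frame of bearing between -0.02 and 0.02 m and x of sleeve in the frame of bearing between -0.13 and -0.05 m and height (world z) of sleeve between 0.006 and 0.018 m and contact force between the fingers and valve below 0.5 N and contact force between the fingers and sleeve below 0.5 N and linear speed of each of valve, sleeve, bearing, bush below 0.02 m/s and value of joint drawer above 0.208 m and velocity of joint drawer below 0.02 m/s); the robot touches nothing.
It fails at once if a bystander on the bench is pushed more than 30 mm away (distance of any of gear, filter, carton, wrench, pulley, tin from where it was at the start of the episode above 0.03 m).
It fails at once if the bearing or the bush is tipped (angle between any of bearing, bush's own z axis and vertical above 0.4 rad).
It fails at once if a part is dropped from more than about 25 mm (falls free faster than 0.7 m/s) ((contact force between the fingers and valve below 0.5 N and linear speed of valve above 0.7 m/s) or (contact force between the fingers and sleeve below 0.5 N and linear speed of sleeve above 0.7 m/s)).
It fails at once if the drawer is slammed (faster than 0.5 m/s) (velocity of joint drawer above 0.5 m/s).
It also fails if it takes over 70 s, if anything falls off the work surface, if the arm or the gripper's body presses on something with over 40 N, if the wrist force passes 120 N, or if a joint passes its speed limit or range.

ROBOT

A 7-joint arm with a two-finger parallel gripper is mounted at the origin on the work surface. World frame = base frame: x ahead of the robot, y to its left, z up, the work surface at z = 0. Lengths are in m, angles in rad, forces in N, time in s.
With the tool pointing down it reaches from about 0.425 to 0.925 m from the base axis. Payload 6.8 kg.
Tool frame: the origin (TCP) lies on the centre line of the jaws, within the pads' length; the fingertips stand 14 mm ahead of it and the grasp point (between the pads) lies 5 mm behind it (bot.finger_overhang is the distance from the TCP to the fingertips, in m); z points along the fingers, y is the line along which they close (so a half turn about z gives the same grasp; the last joint's range is limited). The gripper opens to 85 mm and grips with 20 to 120 N. Pads are 22 mm wide; open, the fingers measure 114 mm over their backs; the gripper's body (76 mm by 85 mm) begins 54 mm behind the grasp point. The pads swing forward as they close: fully open they stand 13 mm farther back than shut.
Start: joints at [1.116, 0.477, 0.022, 1.555, -0.011, 1.109, -0.083], TCP at [0.229, -0.635, 0.245] pointing down, gripper open.
Joint ranges: [-2.96, 2.96], [-0.34, 2.1], [-1.41, 1.46], [0.24, 2.44], [-1.37, 4.51], [0.17, 1.92], [-2.96, 2.96]. Speed limits (rad/s): [2.39, 2.39, 3.14, 3.14, 3.14, 3.14, 3.14].

INTERFACE

Orientations are given as a unit quaternion [w, x, y, z].
In Python, from station import bot gives the robot as it stands.
- The arm moves only by the shell command python3 -m inch 'ROWS' [OPENING] [FORCE]. ROWS is JSON, a list of rows, each a list of 4 numbers: the shift along the tool's x, y, z in m, then the turn about the tool's z in degrees. A call has 1 to 12 rows; each row shifts and turns the commanded pose from where the row before left it, along the tool's axes as they then stand; what a row does not reach is not made up. A row lasts 1/10 s, in which the tool goes at most 50 mm and 8.59 degrees, less where a joint would pass 70% of its speed; a pose out of reach is approached as far as the arm can. A call is refused whole if a number of a shift passes 0.05 or a number of a turn 8.59, either way. A call with a gripper value outside its range is refused whole. OPENING is the finger opening in m, from 0 to 0.0854, set as the call begins (- or left out, the last holds). The fingers move at their own pace and stop on an object; FORCE is the grip in N (left out, the last holds). Time passes only in rows, so rows that do not move let the fingers close. It gives the time, the measured TCP pose, the force, the opening and the grip force at its end, in the units of the state.
- bot.get_obs(): the state, without advancing time (a new reading comes with each control period).
- bot.read_camera(name): name is "scene" or "top" or "wrist"; returns a dict with "color" (384x512x3 uint8, red, green, blue), "mtx" (3x3 intrinsics, pixels), "dist_coeffs" ([k1, k2, p1, p2, k3] as OpenCV has them; the pictures are not rectified), "world_from_camera" (4x4, takes a point from camera to world coordinates); the wrist camera has in their place "hand_eye" (4x4, takes a point from camera to tool coordinates, whose origin is the TCP and whose axes are the flange's). Camera axes: x right, y up, looking along -z (the intrinsics and any distortion apply to the point x, -y, -z); pixel columns grow to the right and rows downward; lengths in m; the calibration is good to about 2 mm. A picture is of the moment at which its call begins: read the wrist's pose just before it. There is no depth.
- bot.hand_in(): hands the job in; it is judged then, once.
The state is a dict: "t": time; "q": joint angles; "joint_vel": joint speeds; "joint_torque": joint torques, N m; "eef_pos": TCP position; "tool_rot": TCP orientation; "contact_force": force on the tool from outside, world axes, zero at the start; "torque": the same for the moment, N m; "gripper_width": opening from 0.0 (shut) to 1.0 (fully open); "grasp_force": force on a finger pad.
Only numpy, scipy, OpenCV 4.12 (cv2) and the standard library are available. Lean on these libraries where they do the work, as an engineer would, in place of code of your own. Each camera call takes 0.05 s, during which the arm holds its last target. There are 200 camera calls.

## Working session

There is one attempt and no reset: what is moved stays moved. The work goes in short steps, Python scripts to look and compute and a shell command to move; the robot and the scene stay as the last step left them, time stands still between calls to the robot, and variables do not carry over. Pictures are saved under pics/ and viewed, at most 10 in all, crops included, and the job is handed in when it is done.

```bash
mkdir -p pics
cat > h.py <<'E'
import numpy as np, cv2
from station import bot
from scipy.spatial.transform import Rotation as R
def cam(name):
    o=bot.get_obs(); c=bot.read_camera(name)
    if name=="wrist":
        q=o["tool_rot"]; T=np.eye(4); T[:3,:3]=R.from_quat([q[1],q[2],q[3],q[0]]).as_matrix(); T[:3,3]=o["eef_pos"]
        c["world_from_camera"]=T@np.array(c["hand_eye"])
    return c
def save(name,fn,crop=None,s=1.5):
    c=cam(name); im=c["color"]
    np.savez("pics/"+fn+".npz",**{k:np.array(c[k]) for k in("color","mtx","dist_coeffs","world_from_camera")})
    cv2.imwrite("pics/"+fn+".png",cv2.resize(im[:,:,::-1],None,fx=s,fy=s,interpolation=cv2.INTER_CUBIC))
def px(fn,u,v,z):
    c=np.load("pics/"+fn+".npz"); p=cv2.undistortPoints(np.array([[[u,v]]],float),c["mtx"],c["dist_coeffs"])[0,0]
    T=c["world_from_camera"]; d=T[:3,:3]@np.array([p[0],-p[1],-1]); o=T[:3,3]
    return o+d*(z-o[2])/d[2]
def proj(fn,P):
    c=np.load("pics/"+fn+".npz"); T=np.linalg.inv(c["world_from_camera"]); p=(T[:3,:3]@np.array(P,float).T).T+T[:3,3]
    p=p*[1,-1,-1]; return cv2.projectPoints(p,np.zeros(3),np.zeros(3),c["mtx"],c["dist_coeffs"])[0][:,0]
E
python3 - <<'E'
from h import *
print(bot.get_obs()); save("top","t0"); save("scene","s0")
E
```

```text
{'t': 0.0, 'q': array([ 1.11589225,  0.47779291,  0.02235586,  1.55643769, -0.01150355,
        1.10930615, -0.08311333]), 'joint_vel': array([-0.00077878,  0.00022788,  0.00066111, -0.00128353, -0.00017316,
        0.00036016,  0.00044469]), 'joint_torque': array([-9.15849305e-04, -5.96447575e+01,  1.60801850e+00, -2.81197429e+01,
        1.25551934e-02,  9.26978333e-03, -1.90103890e-05]), 'eef_pos': array([ 0.22921736, -0.63429235,  0.24433664]), 'tool_rot': array([-8.79626930e-04,  9.85003740e-01,  1.72530598e-01, -2.24621066e-04]), 'contact_force': array([-0.65014769,  0.22411181,  0.15221681]), 'torque': array([ 0.00169373, -0.04204443, -0.00717818]), 'grasp_force': 0.0, 'gripper_width': 1.000320016956587}
```

View pics/t0.png

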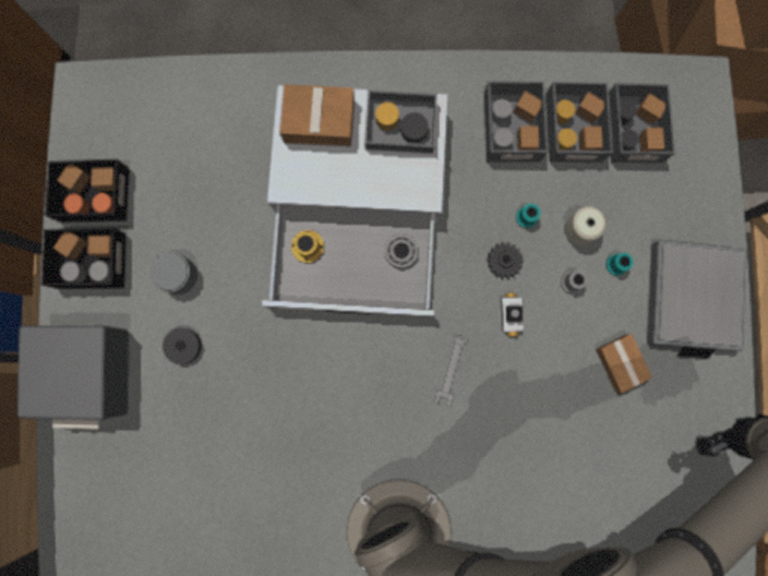

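View pics/s0.png

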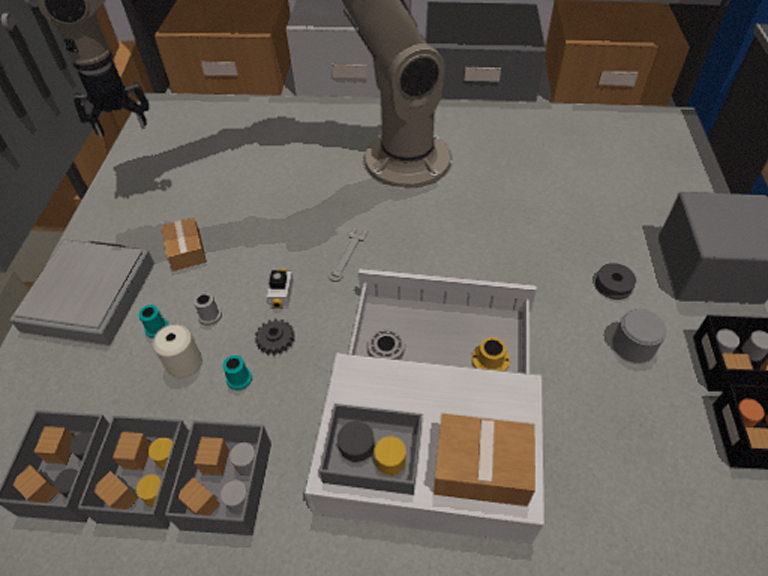

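The top picture shows the bearing at (402,251), the bush at (307,246) and the valve at (513,314), all in 1.5x pixels. There are three sleeve-shaped things: grey at (575,281), turquoise at (529,215) and turquoise at (620,263). The grey one is steel, so it is the sleeve. I'll confirm that in a crop.

Run:
```python
from h import *
im=np.load("pics/t0.npz")["color"][:,:,::-1]
cv2.imwrite("pics/c0.png",cv2.resize(im[130:235,170:430],None,fx=3.07,fy=3.07,interpolation=cv2.INTER_CUBIC))
f="t0"
for n,u,v,z in [("bearing",402,251,.034),("bush",306,243,.06),("valve coil",514.5,313.5,.058),("sleeve top",574,281,.06),("panel L top",264,303,.09),("panel R top",435,311,.09),("wrench",452,370,.01),("gear",505,260,.02),("filter",588,223,.096),("carton",623,363,.05)]:
    print(n,px(f,u/1.5,v/1.5,z).round(3))
```

```text
bearing [ 0.628 -0.017  0.034]
bush [0.645 0.197 0.06 ]
valve coil [ 0.483 -0.263  0.058]
sleeve top [ 0.553 -0.399  0.06 ]
panel L top [0.509 0.285 0.09 ]
panel R top [ 0.488 -0.085  0.09 ]
wrench [ 0.36  -0.126  0.01 ]
gear [ 0.608 -0.252  0.02 ]
filter [ 0.677 -0.427  0.096]
carton [ 0.368 -0.508  0.05 ]
```

View pics/c0.png

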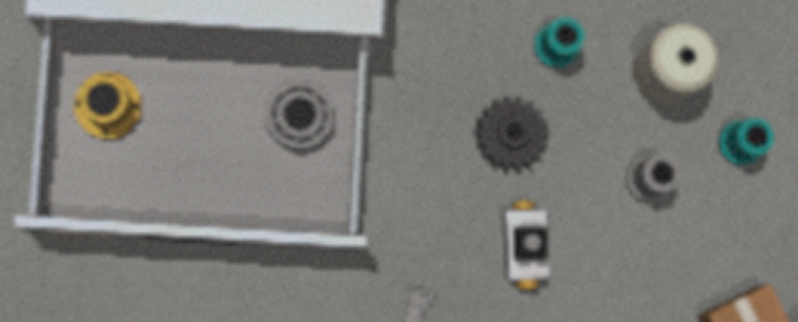

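The crop shows the steel sleeve at crop (660,175), with turquoise look-alikes at (560,42) and (747,140). The valve has its ports at (523,205) and (526,285) and its coil at (531,243). Next I'll work out the valve's yaw.

```bash
python3 - <<'E'
from h import *
g=lambda u,v,z: px("t0",170+u/3.07,130+v/3.07,z)
a=g(523,205,.017);b=g(526,285,.017);print(a,b,np.degrees(np.arctan2(*(a-b)[[1,0]])))
# block corners top z=.034
for u,v in [(506,209),(546,208),(507,277),(550,281)]: print(g(u,v,.034).round(3))
print("drawer yaw deg",np.degrees(-np.arctan2(.021,.37)))
E
python3 -m inch '[[0,0,0,8],[0,0,0,8]]'
```

```text
[ 0.52722073 -0.26274743  0.017     ] [ 0.43838722 -0.26358192  0.017     ] 0.5382125265509103
[ 0.521 -0.241  0.034]
[ 0.522 -0.285  0.034]
[ 0.447 -0.24   0.034]
[ 0.442 -0.287  0.034]
drawer yaw deg -3.2484375165162445
t: 0.3
eef_pos: [0.2292, -0.6345, 0.2447]
tool_rot: [-0.001, 1.0, 0.031, -0.0]
contact_force: [0.4, 0.4, 0.3]
gripper_width: 1.002
grasp_force: 0.0
```

```bash
python3 -m inch '[[0,0,0,3],[0.025,-0.037,0,0],[0.025,-0.037,0,0],[0.025,-0.037,0,0],[0.025,-0.037,0,0],[0.025,-0.037,0,0],[0.025,-0.037,0,0],[0.025,-0.037,0,0],[0.025,-0.037,0,0],[0.025,-0.037,0,0],[0.025,-0.037,0,0],[0,0,0,0]]'
python3 - <<'E'
from h import *
o=bot.get_obs();print(o["eef_pos"],o["tool_rot"])
save("wrist","w0")
print(np.load("pics/w0.npz")["world_from_camera"].round(3))
print(proj("w0",[[.4826,-.2632,.058],[.527,-.263,.017],[.438,-.263,.017]]))
E
```

```text
t: 1.5
eef_pos: [0.4775, -0.2541, 0.2452]
tool_rot: [-0.002, 1.0, 0.013, 0.001]
contact_force: [-0.4, -0.4, -0.3]
gripper_width: 0.996
grasp_force: 0.0
[ 0.47753784 -0.25410194  0.24517781] [-1.52352819e-03  9.99915585e-01  1.28791955e-02  7.93037538e-04]
[[ 0.025  0.948  0.316  0.559]
 [-1.     0.025  0.005 -0.252]
 [-0.003 -0.316  0.949  0.374]
 [ 0.     0.     0.     1.   ]]
[[263.48185954 169.17185577]
 [263.6815358  123.13404118]
 [261.16665522 196.26946239]]
```

View pics/w0.png

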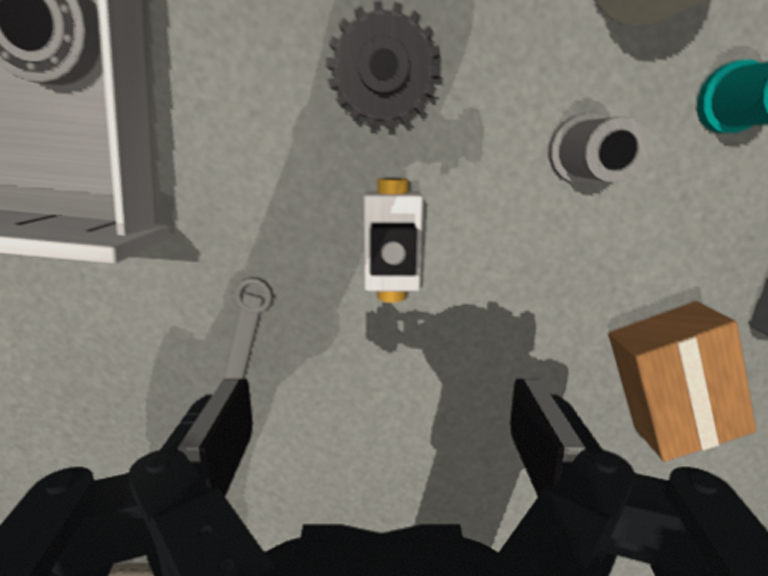

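The wrist picture shows the valve coil at (393,252) and its ports at (393,186) and (391,296). That agrees with the top-camera estimate to about 1 px. I'll descend to it now.

```bash
python3 -m inch '[[0.005,0.009,0,1],[0,0,0.03,0],[0,0,0.035,0],[0,0,0.035,0],[0,0,0.035,0],[0,0,0.03,0],[0,0,0.02,0],[0,0,0,0]]' 0.066 60; python3 -c "
from station import bot; print(bot.finger_overhang)"
```

```text
t: 2.35
eef_pos: [0.476, -0.2716, 0.0574]
tool_rot: [-0.001, 1.0, -0.003, -0.003]
contact_force: [-0.6, 0.9, 0.2]
gripper_width: 0.773
grasp_force: 0.0
0.014
```

```bash
python3 -m inch '[[0.006,-0.0085,0,-0.8],[0,0,0,0],[0,0,0,0]]'
```

```text
t: 2.65
eef_pos: [0.4862, -0.2617, 0.0617]
tool_rot: [0.001, 1.0, 0.006, 0.001]
contact_force: [-0.6, -0.4, -0.6]
gripper_width: 0.774
grasp_force: 0.0
```

```bash
python3 -m inch '[[-0.003,0,0.02,0],[0,0,0.015,0],[0,0,0.005,0],[0,0,0,0],[0,0,0,0]]'
```

```text
t: 3.15
eef_pos: [0.4823, -0.2617, 0.0206]
tool_rot: [0.0, 1.0, 0.006, 0.0]
contact_force: [-0.2, -0.8, 0.3]
gripper_width: 0.771
grasp_force: 0.0
```

```bash
python3 -m inch '[[0,0,0,0],[0,0,0,0],[0,0,0,0],[0,0,0,0],[0,0,0,0]]' 0.03 60; python3 -m inch '[[0,0,-0.02,0],[0,0,-0.03,0],[0,0,-0.035,0],[0,0,-0.035,0],[0,0,-0.02,0],[0,0,0,0],[0,0,0,0],[0,0,0,0]]'
```

```text
t: 3.65
eef_pos: [0.4826, -0.2618, 0.0211]
tool_rot: [0.0, 1.0, 0.006, 0.001]
contact_force: [-0.8, 1.0, 6.5]
gripper_width: 0.502
grasp_force: 62.3
t: 4.45
eef_pos: [0.4806, -0.261, 0.1584]
tool_rot: [-0.001, 1.0, 0.006, -0.002]
contact_force: [-0.3, -0.2, -3.8]
gripper_width: 0.505
grasp_force: 62.4
```

```bash
python3 -m inch '[[0.01,-0.025,0,0],[0.01,-0.035,0,0],[0.01,-0.04,0,0],[0.01,-0.04,0,0],[0.01,-0.04,0,0],[0.01,-0.04,0,0],[0.01,-0.04,0,0],[0.01,-0.04,0,0],[0.01,-0.035,0,0],[0.01,-0.015,0,4],[0,0,0,0],[0,0,0,0]]'
python3 - <<'E'
from h import *
bot.read_camera("top")
o=bot.get_obs();print(o["eef_pos"],o["tool_rot"])
save("wrist","w1"); save("top","t1")
E
```

```text
t: 5.65
eef_pos: [0.5768, 0.0893, 0.1585]
tool_rot: [0.001, 1.0, -0.028, -0.002]
contact_force: [-0.3, -0.3, -3.7]
gripper_width: 0.506
grasp_force: 62.3
[0.57680962 0.08837081 0.15875111] [ 7.34829935e-04  9.99576239e-01 -2.90636880e-02 -1.45074245e-03]
```

View pics/w1.png

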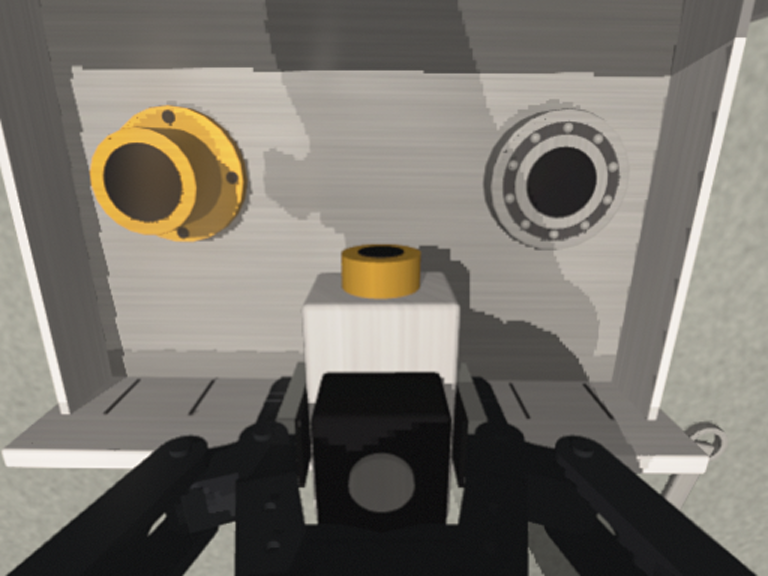

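The wrist picture shows the bush rim centred at (143.5,182), the bearing bore at (562,181), and the valve held square between the fingers.

Run:
```python
from h import *
f="w1"
g=lambda u,v,z:px(f,u/1.5,v/1.5,z)
be=g(562,181,.034);bu=g(143.5,182,.06);d=bu-be
print(be,bu,np.hypot(*d[:2]),"mid",(be+bu)[:2]/2,"yaw",np.degrees(-np.arctan2(d[0],d[1])))
a=g(10,459,.09);b=g(705,465,.09);d=a-b;print("panel outer top",a,b,np.hypot(*d[:2]),np.degrees(-np.arctan2(d[0],d[1])))
# inner side walls foot, floor z .012, drawer panel inner foot
a=g(125,378,.012);b=g(612,382,.012);print(a,b)
```

```text
[ 0.63108006 -0.01329681  0.034     ] [0.64561336 0.20080822 0.06      ] 0.21459772249488135 mid [0.63834671 0.09375571] yaw -3.8832396809418532
panel outer top [0.51116079 0.28824868 0.09      ] [ 0.48532936 -0.07794755  0.09      ] 0.36710617655587985 -4.0349525412868354
[0.51412582 0.26773025 0.012     ] [ 0.49104845 -0.06553523  0.012     ]
```

```bash
python3 -m inch '[[0.02,-0.002,0,0],[0.025,-0.003,0,0.4],[0.015,-0.002,0,0],[0,0,0.03,0],[0,0,0.03,0],[0,0,0.03,0],[0,0,0.015,0],[0,0,0,0],[0,0,0,0],[0,0,0,0]]'
```

```text
t: 6.8
eef_pos: [0.6396, 0.0931, 0.0572]
tool_rot: [-0.0, 0.999, -0.033, 0.002]
contact_force: [0.1, 1.4, -4.1]
gripper_width: 0.508
grasp_force: 62.1
```

```bash
python3 -m inch '[[-0.001,0,0.01,0],[0,0,0.007,0],[0,0,0.003,0],[0,0,0,0],[0,0,0,0],[0,0,0,0]]'
```

```text
t: 7.4
eef_pos: [0.6374, 0.0931, 0.0355]
tool_rot: [-0.0, 0.999, -0.033, 0.0]
contact_force: [0.6, 0.7, -3.4]
gripper_width: 0.503
grasp_force: 62.3
```

```bash
python3 -m inch '[[0,0,0.0025,0],[0,0,0,0],[0,0,0,0]]';  python3 -m inch '[[0,0,0,0],[0,0,0,0],[0,0,0,0],[0,0,0,0]]' 0.062
```

```text
t: 7.7
eef_pos: [0.6377, 0.0932, 0.0332]
tool_rot: [-0.0, 0.999, -0.033, 0.001]
contact_force: [-0.1, -0.5, -0.8]
gripper_width: 0.504
grasp_force: 62.4
t: 8.1
eef_pos: [0.6372, 0.093, 0.0329]
tool_rot: [0.0, 0.999, -0.033, 0.0]
contact_force: [-0.1, -0.7, 0.7]
gripper_width: 0.728
grasp_force: 0.0
```

```bash
python3 - <<'E'
from h import *
g=lambda u,v,z:px("w0",u/1.5,v/1.5,z)
print("sleeve w0",g(613,151,.06)); print("turq t0",px("t0",621/1.5,262/1.5,.06),px("t0",530/1.5,213/1.5,.06))
E
python3 -m inch '[[0,0,-0.02,0],[0,0,-0.04,0],[0,0,-0.045,0],[0,0,-0.04,0],[0,0,-0.02,0],[0,0,0,0]]'
```

```text
sleeve w0 [ 0.55650576 -0.40459891  0.06      ]
turq t0 [ 0.59511071 -0.51004438  0.06      ] [ 0.70807936 -0.30538967  0.06      ]
t: 8.7
eef_pos: [0.6393, 0.0935, 0.202]
tool_rot: [-0.001, 0.999, -0.033, 0.004]
contact_force: [-0.2, -0.6, 0.0]
gripper_width: 0.726
grasp_force: 0.0
```

```bash
python3 -m inch '[[-0.009,0.03,0,0],[-0.009,0.042,0,0],[-0.009,0.045,0,0],[-0.009,0.047,0,0],[-0.009,0.047,0,0],[-0.009,0.047,0,0],[-0.009,0.047,0,0],[-0.009,0.047,0,0],[-0.009,0.045,0,0],[-0.009,0.045,0,0],[-0.009,0.04,0,0],[-0.007,0.02,0,0]]'
python3 -m inch '[[0,0,0,0],[0,0,0,0],[0,0,0,0]]'
python3 - <<'E'
from h import *
bot.read_camera("top")
o=bot.get_obs();print(o["eef_pos"],o["tool_rot"])
save("wrist","w2"); save("top","t2")
E
```

```text
t: 9.9
eef_pos: [0.4957, -0.4053, 0.1964]
tool_rot: [0.001, 0.999, -0.035, -0.001]
contact_force: [0.3, -0.8, -0.6]
gripper_width: 0.731
grasp_force: 0.0
t: 10.2
eef_pos: [0.4995, -0.3989, 0.1971]
tool_rot: [-0.001, 1.0, -0.031, -0.0]
contact_force: [0.3, 0.1, -0.0]
gripper_width: 0.727
grasp_force: 0.0
[ 0.49969737 -0.39889537  0.19737158] [-6.34088021e-04  9.99515692e-01 -3.11122675e-02 -8.35903351e-05]
```

View pics/w2.png

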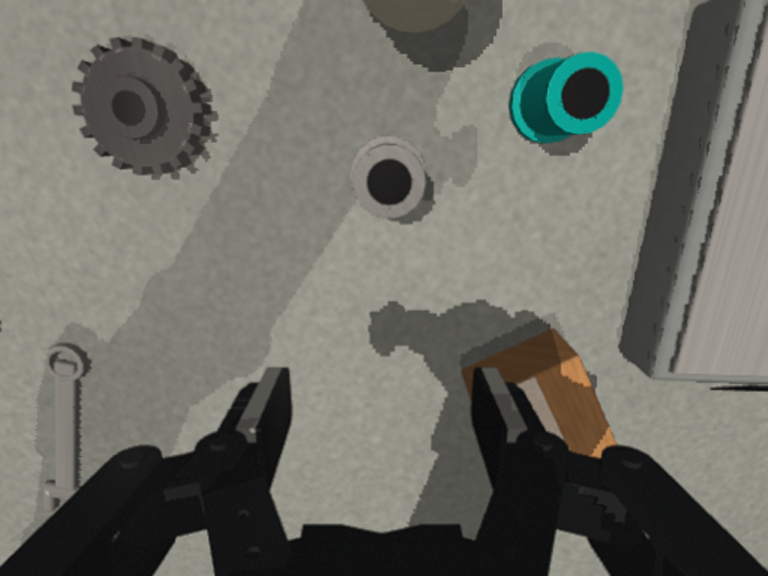

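The steel sleeve's bore is at (389,181), with nothing close beside it. The turquoise look-alike is well off at (585,92).

Run:
```python
from h import *
s=px("w2",389/1.5,181/1.5,.06);print(s)
o=bot.get_obs();y=-2*.0311;d=(s-o["eef_pos"])[:2]
print("tool dx dy",d@[np.cos(y),np.sin(y)],d@[np.sin(y),-np.cos(y)])
```

```text
[ 0.55864836 -0.40659597  0.06      ]
tool dx dy 0.05940768614112467 0.00349975680898044
```

```bash
python3 -m inch '[[0.02,0.001,0,0],[0.025,0.002,0,0],[0.013,0,0,0],[0,0,0.025,0],[0,0,0.03,0],[0,0,0.03,0],[0,0,0.015,0],[0,0,0,0],[0,0,0,0],[0,0,0,0]]'
```

```text
t: 11.35
eef_pos: [0.5575, -0.4084, 0.0998]
tool_rot: [0.001, 0.999, -0.033, 0.001]
contact_force: [0.4, 0.5, 0.2]
gripper_width: 0.724
grasp_force: 0.0
```

```bash
python3 -m inch '[[0,-0.002,0.02,0],[0,0,0.02,0],[0,0,0.015,0],[0,0,0.009,0],[0,0,0,0],[0,0,0,0],[0,0,0,0]]'
python3 -m inch '[[0,0,0,0],[0,0,0,0],[0,0,0,0],[0,0,0,0],[0,0,0,0]]' 0.03 60
```

```text
t: 12.05
eef_pos: [0.5572, -0.4063, 0.0349]
tool_rot: [0.0, 0.999, -0.033, 0.001]
contact_force: [0.1, 0.1, 0.8]
gripper_width: 0.727
grasp_force: 0.0
t: 12.55
eef_pos: [0.5571, -0.4063, 0.0349]
tool_rot: [0.0, 0.999, -0.033, 0.001]
contact_force: [-0.8, -0.0, 5.8]
gripper_width: 0.473
grasp_force: 60.6
```

```bash
python3 -m inch '[[0,0,-0.02,0],[0,0,-0.03,0],[0,0,-0.035,0],[0,0,-0.025,0],[0,0,-0.012,0],[0,0,0,0]]'
python3 -m inch '[[-0.003,-0.025,0,0],[-0.004,-0.035,0,0],[-0.004,-0.04,0,0],[-0.004,-0.04,0,0],[-0.004,-0.04,0,0],[-0.004,-0.04,0,0],[-0.004,-0.04,0,0],[-0.004,-0.04,0,0],[-0.004,-0.04,0,0],[-0.003,-0.036,0,0],[0,-0.02,0,0],[0,0,0,0]]'
python3 -m inch '[[0,0,0,0],[0,0,0,0],[0,0,0,0]]'
python3 - <<'E'
from h import *
bot.read_camera("top")
o=bot.get_obs();print(o["eef_pos"],o["tool_rot"])
save("wrist","w3"); save("top","t3")
E
```

```text
t: 13.15
eef_pos: [0.557, -0.406, 0.1568]
tool_rot: [0.0, 0.999, -0.033, 0.001]
contact_force: [0.7, -0.5, -5.0]
gripper_width: 0.467
grasp_force: 61.4
t: 14.35
eef_pos: [0.5431, -0.0035, 0.1539]
tool_rot: [-0.001, 1.0, -0.029, -0.002]
contact_force: [0.2, 0.5, -5.0]
gripper_width: 0.471
grasp_force: 61.9
t: 14.65
eef_pos: [0.544, -0.0096, 0.1552]
tool_rot: [0.0, 0.999, -0.034, -0.001]
contact_force: [1.4, 0.2, -4.3]
gripper_width: 0.47
grasp_force: 61.9
[ 0.54412515 -0.00945418  0.15539119] [ 2.42535503e-04  9.99436451e-01 -3.35648426e-02 -3.52027779e-04]
```

View pics/w3.png

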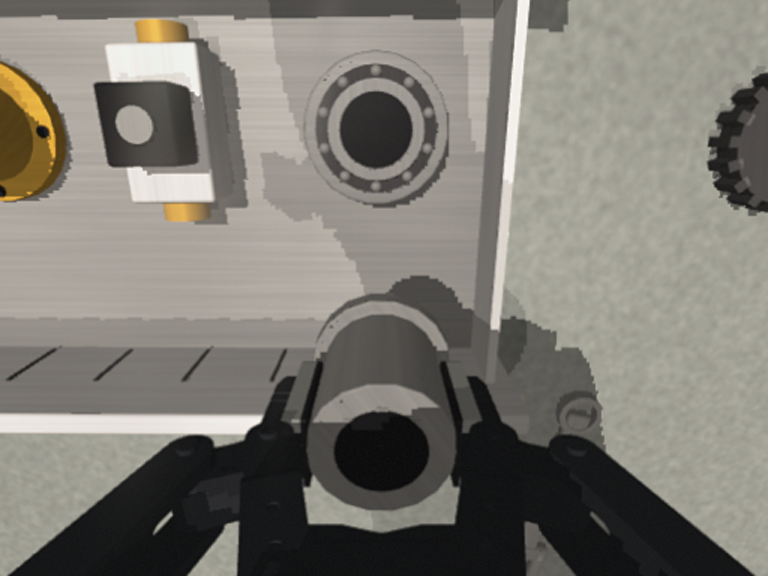

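The sleeve is upright in the jaws. The bearing bore is at (377,129), and the valve sits square with its coil top at (135,125), the bush at its left.

Run:
```python
from h import *
g=lambda u,v,z:px("w3",u/1.5,v/1.5,z)
be=g(376.5,129.5,.034);va=g(135,125,.070);print(be,va,np.hypot(*(be-va)[:2]))
a=g(161,20,.041);b=g(187,219,.029);print("ports",g(162,32,.04),g(186,210,.04))
o=bot.get_obs();y=np.radians(-3.8);d=(o["eef_pos"]-be)[:2]
print("sleeve in bearing frame",d@[np.cos(y),np.sin(y)],d@[-np.sin(y),np.cos(y)])
print("panel top outer",g(20,432,.09))
```

```text
[ 0.63081074 -0.01263872  0.034     ] [0.63947504 0.09377762 0.07      ] 0.10676847653811743
ports [0.68164957 0.08624703 0.04      ] [0.59724019 0.09178258 0.04      ]
sleeve in bearing frame -0.08652062865543596 -0.0020967568551698026
panel top outer [0.49873263 0.17697826 0.09      ]
```

```bash
python3 -m inch '[[0,0,0.02,0],[0,0,0.03,0],[0,0,0.025,0],[0,0,0.015,0],[0,0,0.01,0],[0,0,0.004,0],[0,0,0,0],[0,0,0,0],[0,0,0,0]]'
```

```text
t: 15.7
eef_pos: [0.5451, -0.0081, 0.0527]
tool_rot: [-0.0, 0.999, -0.033, 0.001]
contact_force: [0.3, 1.2, -4.6]
gripper_width: 0.468
grasp_force: 61.9
```

```bash
python3 -m inch '[[0,0,0.003,0],[0,0,0.002,0],[0,0,0.001,0],[0,0,0,0],[0,0,0,0]]'
```

```text
t: 16.2
eef_pos: [0.5449, -0.0081, 0.0468]
tool_rot: [0.0, 0.999, -0.033, 0.001]
contact_force: [-2.6, -0.3, 5.1]
gripper_width: 0.468
grasp_force: 63.0
```

Contact made and the sleeve is standing on the floor. I'll release it and go straight up.

```bash
python3 -m inch '[[0,0,0,0],[0,0,0,0],[0,0,0,0],[0,0,0,0]]' 0.06; python3 -m inch '[[0,0,-0.01,0],[0,0,-0.02,0],[0,0,-0.03,0],[0,0,-0.035,0],[0,0,-0.035,0],[0,0,-0.02,0],[0,0,0,0],[0,0,0,0]]'
python3 - <<'E'
from h import *
bot.read_camera("top")
save("wrist","w4")
print(bot.get_obs()["eef_pos"])
E
```

```text
t: 16.6
eef_pos: [0.5445, -0.0081, 0.0459]
tool_rot: [-0.0, 0.999, -0.033, 0.0]
contact_force: [-0.3, -0.3, -0.4]
gripper_width: 0.703
grasp_force: 0.0
t: 17.4
eef_pos: [0.5444, -0.0081, 0.1964]
tool_rot: [-0.0, 0.999, -0.033, 0.001]
contact_force: [-0.8, -0.2, 0.7]
gripper_width: 0.703
grasp_force: 0.0
[ 0.54357232 -0.00819676  0.19492813]
```

View pics/w4.png

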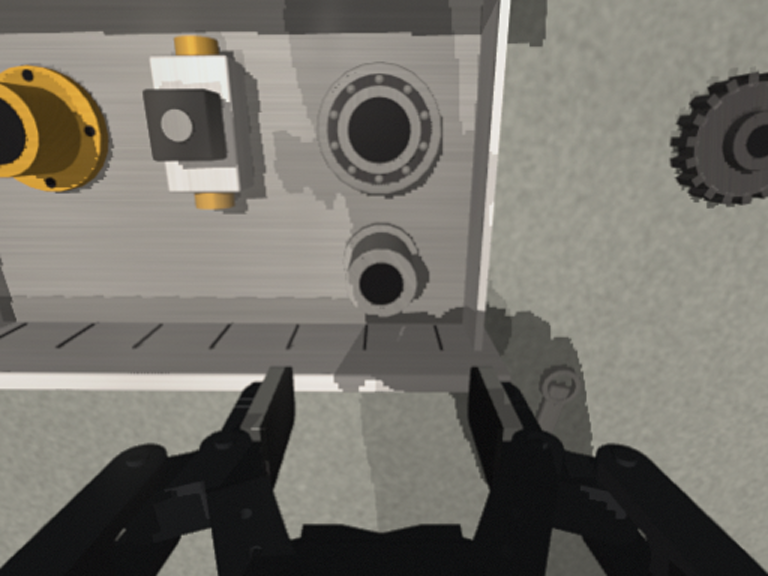

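The sleeve stands upright in front of the bearing and the other parts are unmoved: sleeve (381,283), bearing (379,130), valve (177,125). Next I close the fingers and go in front of the middle of the panel.

```bash
python3 -m inch '[[-0.02,-0.01,0,0],[-0.03,-0.025,0,0],[-0.03,-0.03,0,0],[-0.02,-0.026,0,0],[-0.011,-0.01,0,0],[0,0,0,0],[0,0,0,0],[0,0,0.025,0],[0,0,0.025,0],[0,0,0.015,0],[0,0,0,0],[0,0,0,0]]' 0 20
```

```text
t: 18.7
eef_pos: [0.4409, 0.0989, 0.1308]
tool_rot: [0.0, 0.999, -0.034, -0.0]
contact_force: [-0.1, -0.1, 0.1]
gripper_width: 0.001
grasp_force: 0.0
```

```bash
python3 -m inch '[[0,0,0.02,0],[0,0,0.025,0],[0,0,0.015,0],[0,0,0.006,0],[0,0,0,0],[0.01,0,0,0],[0.01,0,0,0],[0.008,0,0,0],[0.004,0,0,0],[0.004,0,0,0],[0.004,0,0,0],[0,0,0,0]]'
```

```text
t: 19.9
eef_pos: [0.48, 0.0972, 0.0647]
tool_rot: [0.0, 0.999, -0.033, -0.0]
contact_force: [-0.7, 0.3, -0.2]
gripper_width: -0.001
grasp_force: 0.0
```

```bash
python3 -m inch '[[0.004,0,0,0],[0.005,0,0,0],[0.006,0,0,0],[0.007,0,0,0],[0.008,0,0,0],[0.008,0,0,0],[0.008,0,0,0],[0.008,0,0,0],[0.008,0,0,0],[0.008,0,0,0],[0.008,0,0,0],[0.008,0,0,0]]'
```

```text
t: 21.1
eef_pos: [0.5666, 0.0917, 0.0647]
tool_rot: [-0.0, 0.999, -0.033, -0.0]
contact_force: [-5.1, -0.6, -3.1]
gripper_width: -0.001
grasp_force: 0.0
```

```bash
python3 -m inch '[[0.008,0,0,0],[0.009,0,0,0],[0.01,0,0,0],[0.01,0,0,0],[0.01,0,0,0],[0.01,0,0,0],[0.01,0,0,0],[0.01,0,0,0],[0.009,0,0,0],[0.007,0,0,0],[0.005,0,0,0],[0.004,0,0,0]]'
```

```text
t: 22.3
eef_pos: [0.6685, 0.0852, 0.0652]
tool_rot: [-0.0, 0.999, -0.033, 0.0]
contact_force: [-4.9, 0.2, 2.9]
gripper_width: -0.004
grasp_force: 1.9
```

```bash
python3 -m inch '[[0.003,0,0,0],[0.003,0,0,0],[0.003,0,0,0],[0.003,0,0,0],[0.002,0,0,0],[0,0,0,0]]'
```

```text
t: 22.9
eef_pos: [0.6828, 0.0842, 0.0652]
tool_rot: [-0.0, 0.999, -0.033, 0.001]
contact_force: [-0.6, -0.4, 3.6]
gripper_width: -0.004
grasp_force: 1.0
```

```bash
python3 -m inch '[[0.003,0,0,0],[0.003,0,0,0],[0.003,0,0,0],[0.002,0,0,0],[0,0,0,0]]'
```

```text
t: 23.4
eef_pos: [0.6922, 0.0836, 0.0652]
tool_rot: [0.0, 0.999, -0.033, -0.001]
contact_force: [-6.6, 0.3, 8.6]
gripper_width: -0.003
grasp_force: 2.9
```

```bash
python3 -m inch '[[0.002,0,0,0],[0.002,0,0,0],[0,0,0,0]]'
```

```text
t: 23.7
eef_pos: [0.6922, 0.0835, 0.0652]
tool_rot: [0.001, 0.999, -0.032, -0.005]
contact_force: [-20.8, -0.7, 20.1]
gripper_width: 0.001
grasp_force: 9.8
```

Hit the stop at x = 0.692, so the drawer is shut. I'll back off and look.

```bash
python3 -m inch '[[-0.005,0,0,0],[-0.015,0,0,0],[-0.03,0,0,0],[-0.03,0,0,0],[-0.03,0,0,0],[-0.03,0,-0.02,0],[-0.02,0,-0.02,0],[-0.02,0,-0.02,0],[-0.01,0,-0.02,0],[0,0,0,0],[0,0,0,0],[0,0,0,0]]'
python3 - <<'E'
from h import *
save("wrist","w5")
o=bot.get_obs();print(o["eef_pos"],o["contact_force"],o["joint_vel"].round(3))
E
```

```text
t: 24.9
eef_pos: [0.5075, 0.0954, 0.144]
tool_rot: [0.0, 0.999, -0.033, -0.0]
contact_force: [-0.4, 0.0, 0.2]
gripper_width: -0.005
grasp_force: 0.0
[0.50725997 0.0953345  0.1438423 ] [-1.08349252  0.11264745  0.79650173] [-0.001  0.003 -0.002  0.001 -0.001  0.003  0.001]
```

View pics/w5.png

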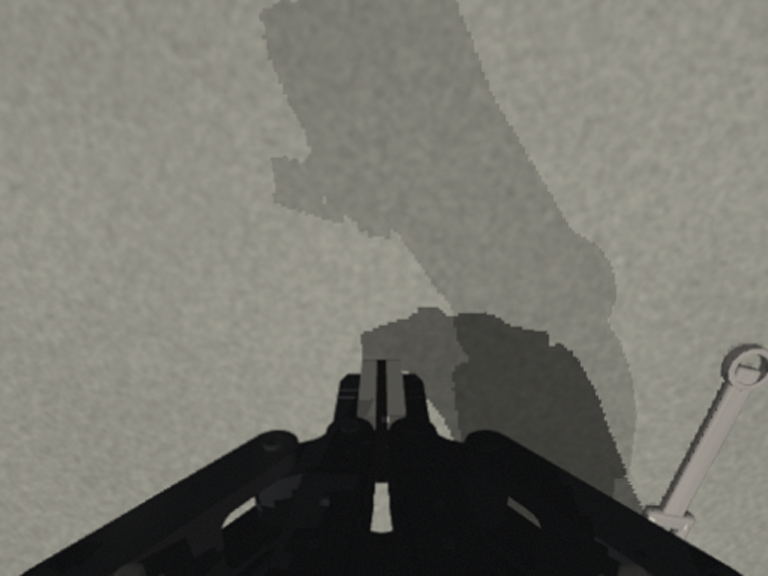

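The wrist camera doesn't reach the panel from here, so I'll check the closing gap from the top camera.

Run:
```python
from h import *
save("top","t5")
im=np.load("pics/t5.npz")["color"][:,:,::-1]
cv2.imwrite("pics/c5.png",cv2.resize(im[50:230,165:310],None,fx=3.3,fy=3.3,interpolation=cv2.INTER_CUBIC))
```

```text
(no output)
```

View pics/c5.png

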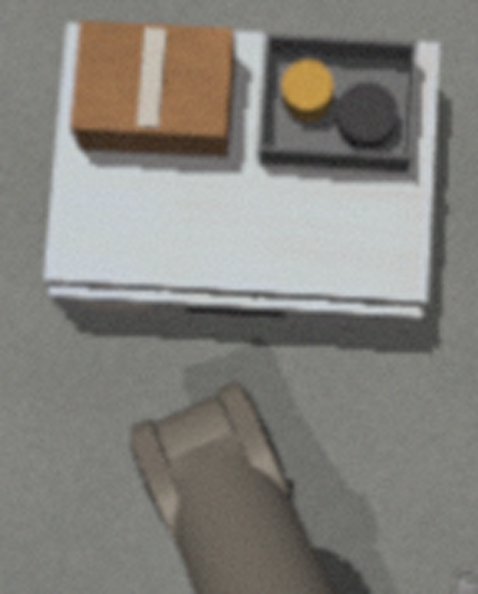

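Run:
```python
from h import *
for f,pts in [("t5",[(165+51/3.3,50+296/3.3),(165+421/3.3,50+317/3.3)]),("t0",[(170+17/3.07,130+227/3.07),(170+366/3.07,130+246/3.07)])]:
    print([px(f,u,v,.09).round(4) for u,v in pts])
# cabinet top front corners z .105
print([px("t5",165+u/3.3,50+v/3.3,.105).round(4) for u,v in [(45,280),(429,303)]])
```

```text
[array([0.7154, 0.2721, 0.09  ]), array([ 0.6893, -0.0971,  0.09  ])]
[array([0.5029, 0.2863, 0.09  ]), array([ 0.4789, -0.082 ,  0.09  ])]
[array([0.7283, 0.2758, 0.105 ]), array([ 0.7002, -0.1041,  0.105 ])]
```

The panel has travelled about 0.212 m and its outer face is 11–13 mm in front of the cabinet (12 mm expected when shut), so the drawer is closed.

```bash
python3 -c "
from station import bot; print(bot.hand_in())"
```

```text
the job is handed in; nothing more can be done
None
```

I set the valve and sleeve down in their places in the drawer, pushed the drawer shut and handed the job in; no verdict came back, and I did not check the parts' positions after it closed.

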